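Open the air stopcock, fit the knob on its D-shaft and hold it in

ROBOT

A 6-joint arm with a two-finger parallel gripper is mounted at the origin on the work surface. World frame = base frame: x ahead of the robot, y to its left, z up, the work surface at z = 0. Lengths are in m, angles in rad, forces in N, time in s.
With the tool pointing down it reaches from about 0.25 to 0.775 m from the base axis. Payload 4 kg.
Tool frame: the origin (TCP) lies at the very end of the fingers, on their centre line; the grasp point (between the pads) lies 19 mm behind it; z points along the fingers, y is the line along which they close (so a half turn about z gives the same grasp; the last joint's range is limited). The gripper opens to 85 mm and grips with 20 to 120 N. Pads are 22 mm wide; open, the fingers measure 114 mm over their backs; the gripper's body (76 mm by 85 mm) begins 54 mm behind the grasp point. The pads swing forward as they close: fully open they stand 13 mm farther back than shut.
Start: joints at [-1.381, 0.087, 1.371, -0, 1.684, -0.103], TCP at [0.159, -0.527, 0.231] pointing down, gripper open.
Joint ranges: [-3.1, 3.1], [-0.76, 2.03], [0.27, 2.55], [-1.08, 4.22], [0.17, 2.65], [-2.57, 2.57]. Speed limits (rad/s): [2.79, 2.79, 3.14, 3.14, 3.14, 3.14].

INTERFACE

Orientations are given as a rotation vector (axis times angle).
In Python, from station import env gives the robot as it stands. The module is installed in compiled form; this text tells all that it offers.
- The arm moves only by the shell command python3 -m jog 'ROWS' [FORCE]. ROWS is a JSON object of lists of equal length, an entry for each row: "travel": the shift along the tool's x, y, z in mm, a list of three; "delta_rot": the turn, a rotation vector about the tool's x, y, z in rad, a list of three; "jaw": the finger opening in mm, from 0 to 85.4. A call has exactly 5 rows; each row shifts and turns the commanded pose from where the row before left it, along the tool's axes as they then stand; what a row does not reach is not made up. A row lasts 1/8 s, in which the tool goes at most 62.5 mm and 10.7 degrees, less where a joint would pass 70% of its speed; a pose out of reach is approached as far as the arm can. A call with a gripper value outside its range is refused whole. The fingers move at their own pace and stop on an object; FORCE is the grip in N (left out, the last holds). Time passes only in rows, so rows that do not move let the fingers close, or fill a call up. It gives the time, the measured TCP pose, the force, the opening and the grip force at its end, in the units of the state.
- env.sense(): the state, without advancing time (a new reading comes with each control period).
- env.capture(name): name is "side" or "top"; returns the picture (420x560x3 uint8, blue, green, red); there is no depth.
- env.camera_info(name): a dict with "fx", "fy", "cx", "cy" (pixels), "rvec" (rotation vector, rad) and "tvec" (3), from world to camera coordinates, as OpenCV has them. Camera axes: x right, y down, z forward; pixel columns grow to the right and rows downward; lengths in m; the calibration is good to about 2 mm. A picture is of the moment at which its call begins. camera_info takes no time and is no camera call.
- env.hand_in(): hands the job in; it is judged then, once.
The state is a dict: "time_s": time; "joint_pos": joint angles; "qd": joint speeds; "joint_torque": joint torques, N m; "tcp_pos": TCP position; "eef_rot": TCP orientation; "contact_force": force on the tool from outside, world axes, zero at the start; "ft_torque": the same for the moment, N m; "width": finger opening in m; "grip_force": force on a finger pad.
Only numpy, scipy, OpenCV 4.12 (cv2) and the standard library are available. Lean on these libraries where they do the work, as an engineer would, in place of code of your own. Each camera call takes 0.05 s, during which the arm holds its last target. There are 200 camera calls.

TASK

Purge the paint mixer: first turn the stopcock handle on the air pipe fully open, in line with the pipe. Then take the loose knob, turn it so that its bore matches the D-shaft on the control box, push it fully home on the shaft, and finish while still holding the knob, keeping it pressed fully in against the spring. Leave the other things on the bench where they are.

Things in the scene. Friction and masses are not known exactly. Their poses are not given: they have to be found in the camera images.
- handle (a joint): angle of the stopcock's lever handle about its upright hinge, rad: 0 = shut (handle square across the pipe), 1.571 = open (handle in line with the pipe, against its stop). It grows anticlockwise seen from above. Stiff: it stays where left; about 2 N at the tip moves it.
- handle_hinge (a point): on the hinge axis of the stopcock handle, at mid-thickness of the handle, 84 mm above the bench. Turns with the handle: its -x axis points along the handle from hinge to tip, z up.
- handle_tip (a point): middle of the free end of the stopcock handle, 95 mm from the hinge, 84 mm above the bench. The handle is a level bar 16 mm wide, 12 mm thick, with a rubber sleeve 18 mm wide, 14 mm thick on its outer 55 mm (underside 77 mm above the bench, top 91 mm).
- stopcock: brass stopcock on a steel pipe, fixed to the bench; origin on the bench under the hinge. The pipe runs level along this body's y, 200 mm long, 22 mm thick, its top 53 mm above the bench, bent down at both ends. Nuts within 36 mm of the hinge reach 59 mm high, the brass body 63 mm. The shut handle points to -x; it turns above the pipe to lie over its -y half when open.
- knob: loose black knob standing on the bench, D-shaped bore downwards. Skirt 44 mm across, 19 high; on top a bar grip 14 wide (y), 23 high, along x from -19 to +25 mm of the axis; 42 mm tall overall, 50 to 100 g. Origin: on the axis at the underside. +x: the longer, pointer end of the bar, with a white line. Bore radius 10 mm, 17 deep, its flat 3.8 mm from the axis on the +x side, under the pointer.
- console: grey control box fixed to the bench, 130 mm (x) by 120 mm (y), 60 mm high; origin under its centre. The spindle with the D-shaft stands on its top, 15 mm from the centre towards -x; two brass fittings stick out of its +x side.
- spindle_seat (a point): centre of the top of the spindle's collar (30 mm across), where the knob's underside rests; 72 mm above the bench when not pressed; moves with the spindle. Above it stands the steel D-shaft: radius 9 mm, 15 mm high, top 3 mm tapered, flat 3 mm from the axis. This point's +x axis is the direction in which the flat faces; z up.
- spindle (a joint): how far the spindle is pressed down into the box, m: 0 = out, 0.007 = fully in against its stop. A spring pushes it out: 3 N to start, about 8 N fully in. It does not turn.
- tin: bystander: upright closed steel paint tin, diameter 77, height 87; origin under its centre
- jar: bystander: small closed jar, diameter 44, height 50; origin under its centre
- brush: bystander: paint brush lying flat, about 200 long, about 20 thick; origin underneath it, x along its length
- screwdriver: bystander: screwdriver lying flat, about 200 long, about 26 thick; origin underneath it, x along its length
- tape: bystander: roll of masking tape lying flat, outer diameter 90, hole 66, height 25; origin under its centre
- tin_lid: bystander: loose round tin lid lying flat, diameter 96, thickness 6; origin under its centre
- big_tin: bystander: larger closed steel tin, diameter 107, height 112; origin under its centre
Mind the look-alikes: they are no part of the job. Of the things shaped like the knob, the black one is meant.

How it is judged:
By the outcome, as a careful person would: the job done as asked, in the order asked, and still so for the second after the job is handed in, while the arm keeps its last pose, push and grip.
It also fails if it takes over 56 s, if anything falls off the work surface, if the arm or the gripper's body presses on something with over 40 N, if the wrist force passes 120 N, or if a joint passes its speed limit or range.

## Working session

There is one attempt and no reset: what is moved stays moved. The work goes in short steps, Python scripts to look and compute and a shell command to move; the robot and the scene stay as the last step left them, time stands still between calls to the robot, and variables do not carry over. Pictures are saved under pics/ and viewed, at most 10 in all, crops included, and the job is handed in when it is done.

```bash
mkdir -p pics
cat > h.py <<'E'
import numpy as np, cv2
from station import env
def cam(n):
    c=env.camera_info(n); R=cv2.Rodrigues(np.array(c['rvec'],float))[0]; t=np.array(c['tvec'],float).ravel()
    return c,R,t
def ray(n,u,v,z):
    c,R,t=cam(n); d=R.T@np.array([(u-c['cx'])/c['fx'],(v-c['cy'])/c['fy'],1]); o=-R.T@t
    return o+d*(z-o[2])/d[2]
def proj(n,p):
    c,R,t=cam(n); q=R@np.array(p,float)+t
    return np.array([c['fx']*q[0]/q[2]+c['cx'],c['fy']*q[1]/q[2]+c['cy']])
E
python3 - <<'E'
from h import *
for n in("top","side"):
    cv2.imwrite(f"pics/{n}0.png",env.capture(n)); c,R,t=cam(n); print(n,c['fx'],-R.T@t,R[2])
print(env.sense())
E
```

```text
top 491.48137484141836 [0.35941613 0.03736734 1.37791681] [ 0.16347272 -0.00478756 -0.98653624]
side 496.04133585159394 [0.08855821 0.73060679 0.72397327] [ 0.44997359 -0.65330061 -0.60886951]
{'time_s': 0.1, 'joint_pos': array([-1.38109253e+00,  8.78923725e-02,  1.37216517e+00, -5.79084755e-06,
        1.68361289e+00, -1.03119251e-01]), 'qd': array([ 0.00037463, -0.00197249, -0.00462434,  0.00194453,  0.00155426,
       -0.00155699]), 'joint_torque': array([ 3.31523872e-03, -3.53014040e+01, -3.14218712e+01,  5.61278750e-05,
        7.92140490e-03,  1.53143384e-05]), 'tcp_pos': array([ 0.15865503, -0.5261266 ,  0.23021855]), 'eef_rot': array([-3.10592741e+00, -4.58019991e-01,  1.50183817e-04]), 'contact_force': array([ 0.84459132,  0.03814216, -0.06084259]), 'ft_torque': array([-0.00459313, -0.00903916,  0.05149978]), 'grip_force': 0.0, 'width': 0.08571122697389853}
```

View pics/top0.png

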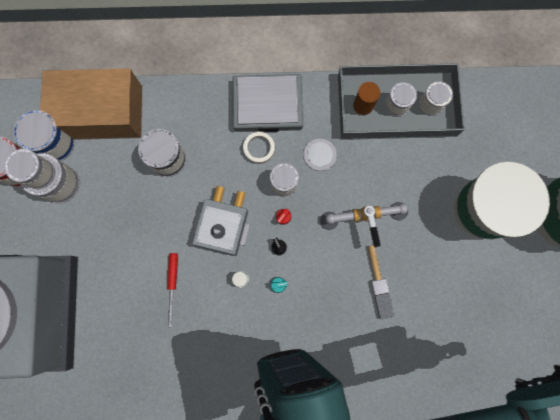

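View pics/side0.png

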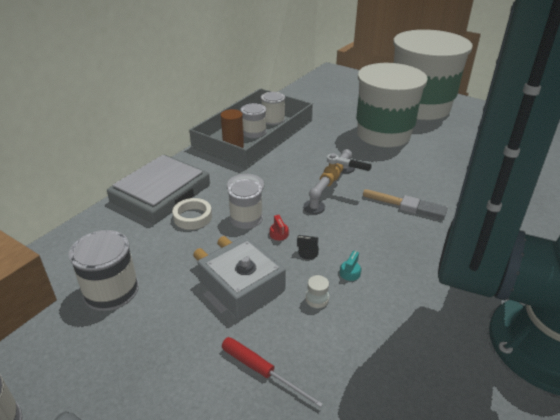

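The top view shows the stopcock hinge near (370,212), with its black handle tip near (377,245). The black knob is near (279,247), and the console's spindle is near (218,231). The side view shows the knob at (308,245) and the spindle at (246,264). Next I'll enlarge these.

Run:
```python
from h import *
T=cv2.imread("pics/top0.png");S=cv2.imread("pics/side0.png")
def cr(I,x,y,w,h,k): return cv2.resize(I[y:y+h,x:x+w],(w*k,h*k),interpolation=cv2.INTER_CUBIC)
a=np.hstack([cr(T,190,185,50,37,8)[:296],cr(T,260,228,50,37,8)])
a=np.hstack([cr(T,190,200,50,70,4),cr(T,262,230,35,35,8)]) if 0 else np.hstack([cr(T,190,212,50,37,8),cr(T,255,228,50,37,8)])
b=np.hstack([cr(S,220,243,50,37,8),cr(S,284,227,50,37,8)])
cv2.imwrite("pics/crop1.png",np.vstack([a,b]))
for n,u,v,z in[("top",218,231,.08),("side",246,264,.08),("top",279,247,.0),("top",370,212,.09),("top",377,245,.09),("side",369,165,.088),("top",332,219,.045),("top",400,209,.045),("top",215,255,0)]: print(n,u,v,ray(n,u,v,z).round(4))
```

```text
top 218 231 [0.5181 0.1998 0.08  ]
side 246 264 [0.5138 0.2061 0.08  ]
top 279 247 [0.478  0.0391 0.    ]
top 370 212 [ 0.5565 -0.2049  0.09  ]
top 377 245 [ 0.4684 -0.2182  0.09  ]
side 369 165 [ 0.4714 -0.2246  0.088 ]
top 332 219 [ 0.5468 -0.1082  0.045 ]
top 400 209 [ 0.5694 -0.2963  0.045 ]
top 215 255 [0.4606 0.2187 0.    ]
```

View pics/crop1.png

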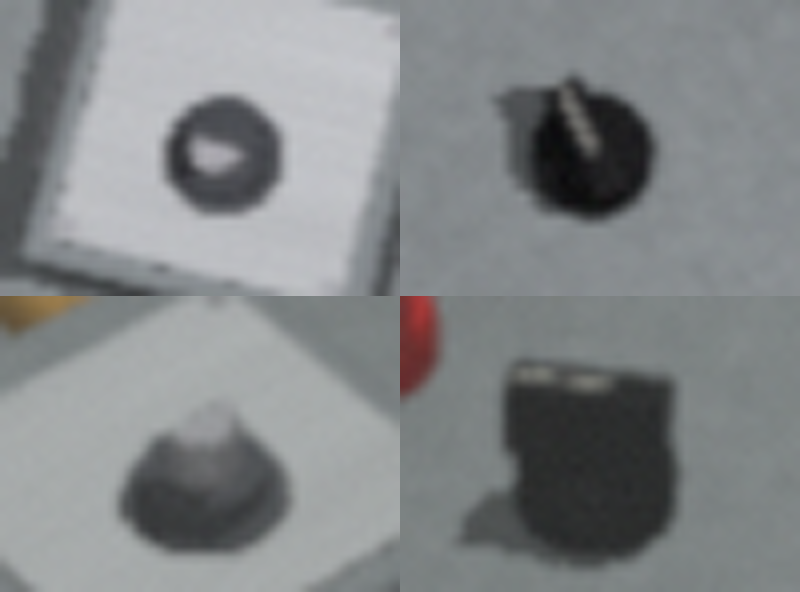

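The enlarged crop shows the collar centred near (217.5,231) with a bright D-top that needs more contrast. The knob's white line runs from about (275.5,238.5) to (279.5,246.5), so the pointer faces up the image.

Run:
```python
from h import *
def avg(n): return np.mean([env.capture(n).astype(float) for _ in range(4)],0)
T=avg("top");S=avg("side");np.savez("avg.npz",T=T,S=S)
def st(I,x,y,w,h,k):
    c=I[y:y+h,x:x+w].mean(2); c=np.clip((c-c.min())/(np.percentile(c,99)-c.min())*255,0,255).astype(np.uint8)
    return cv2.resize(c,(w*k,h*k),interpolation=cv2.INTER_CUBIC)
cv2.imwrite("pics/crop2.png",np.hstack([st(T,208,221,20,20,20),st(S,234,247,20,20,20)]))
for I,x,y in((T,211,222),(S,236,251)): print(I[y:y+17,x:x+18].mean(2).round().astype(int))
# knob line
for n,p,q in(("top",(275.5,238.5),(279,246.5)),("side",(297.9,236.6),(310.2,237.5))):
    a=ray(n,*p,.042);b=ray(n,*q,.042);print(n,a,b,np.degrees(np.arctan2(*(a-b)[1::-1])))
K=(T.max(2)<55).astype(np.uint8);n,l,s,c=cv2.connectedComponentsWithStats(K)
for i in range(1,n):
    if 20<s[i,4]<900 and 200<c[i][0]<420 and 180<c[i][1]<300: print(s[i],c[i])
```

```text
[[191 192 192 192 191 192 192 192 192 192 194 194 193 192 192 192 192 193]
 [193 192 191 190 184 178 175 175 176 182 190 193 193 194 195 194 193 193]
 [192 192 184 175 151 121 104 102 108 136 166 184 192 194 194 194 194 194]
 [190 181 144 104  90  83  80  80  82  89 110 154 183 191 192 193 192 193]
 [182 150 106  76  75  78  79  80  80  81  85 109 156 186 194 193 193 193]
 [150  92  72  77  79  78  79  80  80  80  80  82 102 156 187 195 196 196]
 [131  75  73  91  92  83  80  81  80  81  79  72  80 121 170 192 195 194]
 [ 89  57  81 126 130 112 102  95  87  81  80  78  79  98 160 189 193 193]
 [ 74  58  98 147 166 164 156 141 117  91  79  75  74  92 159 192 194 194]
 [ 73  56  84 143 168 170 169 167 148 110  84  74  72  89 158 190 193 193]
 [ 73  51  66 129 159 162 157 139 114  90  79  73  74  93 159 191 193 193]
 [ 82  53  56  76 110 128 120 103  91  82  78  70  74  97 160 192 195 196]
 [102  67  67  75  80  82  82  80  79  77  69  68  80 114 167 193 195 195]
 [149  97  69  70  76  78  77  77  77  70  66  75 102 158 188 195 196 195]
 [182 145  98  74  70  73  71  70  74  71  74  94 
[... 1087 characters left out ...]
94  84  84  88  93  99 104 106 103  98  96  94  87  84  85  96]
 [130  95  83  82  83  86  91  98 103 106 107  99  95  91  86  84  84  84]
 [104  81  78  78  77  82  88  96  98 100 102  97  93  88  84  83  80  77]
 [ 88  69  68  67  66  70  78  89  91  94  92  90  90  86  83  80  72  72]
 [ 78  62  61  64  66  62  66  71  74  78  79  83  84  83  80  72  66  71]]
top [0.49784198 0.04792593 0.042     ] [0.47574998 0.03897237 0.042     ] 22.06196889393161
side [0.49875474 0.04687157 0.042     ] [0.47584274 0.03469702 0.042     ] 27.984449403400266
[321 215   5   9  34] [322.70588235 219.64705882]
[371 228   9  19 105] [374.80952381 236.72380952]
[271 239  15  16 161] [278.13664596 247.24223602]
```

View pics/crop2.png

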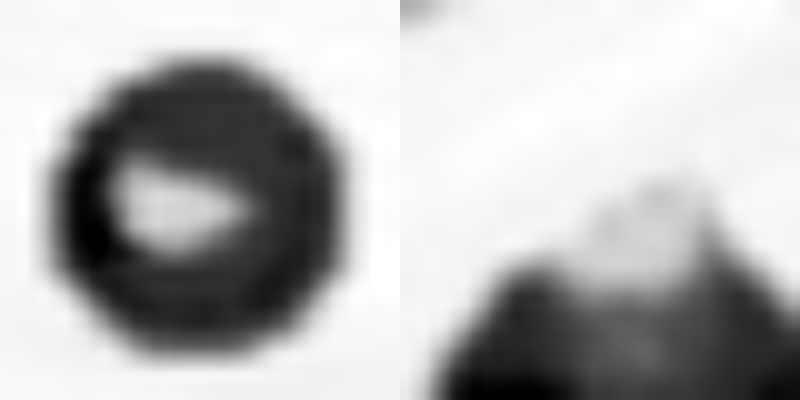

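Run:
```python
from h import *
f=lambda n,x,y,ox,oy,z=.087: ray(n,x/20+ox-.5,y/20+oy-.5,z)
def rep(n,a,b):
    d=b-a; print(n,a.round(4),b.round(4),np.hypot(*d[:2]),"edge deg",np.degrees(np.arctan2(d[1],d[0])))
rep("top",f("top",118,155,208,221),f("top",258,208,208,221))
rep("side",f("side",165,260,234,247),f("side",275,175,234,247))
print("side pts",[f("side",x,y,234,247).round(4)[:2] for x,y in((165,260),(275,175),(310,220),(295,295),(180,295))])
print("collar",f("top",200,205,208,221,.072))
# D top centroid, subpixel outline of bright
T=np.load("avg.npz")["T"].mean(2)
m=T[228:235,212:222].copy(); w=np.clip(m-82,0,None); ys,xs=np.mgrid[228:235,212:222]
cx,cy=(w*xs).sum()/w.sum(),(w*ys).sum()/w.sum(); C=np.cov(np.vstack([xs.ravel(),ys.ravel()]),aweights=w.ravel()); e,v=np.linalg.eigh(C)
print(cx,cy,e,v[:,1], ray("top",cx,cy,.087))
a=ray("top",cx-v[0,1],cy-v[1,1],.087);b=ray("top",cx+v[0,1],cy+v[1,1],.087);d=b-a;print("axis deg",np.degrees(np.arctan2(d[1],d[0])))
# collar contour
c=((T[219:243,206:229]<130)).astype(np.uint8);c=cv2.morphologyEx(c,cv2.MORPH_CLOSE,np.ones((9,9)))
k=max(cv2.findContours(c,0,1)[0],key=cv2.contourArea);print(cv2.fitEllipse(k))
# console top outline
g=((T[190:265,185:260]>150)).astype(np.uint8);k=max(cv2.findContours(g,0,1)[0],key=cv2.contourArea);r=cv2.boxPoints(cv2.minAreaRect(k))+[185,190]
print([ray("top",*p,.06).round(4)[:2] for p in r])
# handle axis: dark sleeve
K=(np.load("avg.npz")["T"].max(2)<55).astype(np.uint8);K[:226]=0;K[250:]=0;K[:,:366]=0;K[:,385:]=0
ys,xs=np.nonzero(K);print([ray("top",*p,.091).round(4)[:2] for p in ((xs[ys==y].mean(),y) for y in sorted(set(ys)))])
```

```text
top [0.5249 0.211  0.087 ] [0.5173 0.1926 0.087 ] 0.01994093354581386 edge deg -112.2846839208085
side [0.523  0.2067 0.087 ] [0.5216 0.1915 0.087 ] 0.015180959008650616 edge deg -95.52427159092503
side pts [array([0.523 , 0.2067]), array([0.5216, 0.1915]), array([0.5151, 0.1946]), array([0.5102, 0.2036]), array([0.519 , 0.2096])]
collar [0.5197898 0.2021307 0.072    ]
216.3385742087473 230.9119635357984 [1.32370422 2.96349244] [-0.97861235 -0.20571307] [0.51760172 0.20330847 0.087     ]
axis deg 76.53155317854862
((12.86707878112793, 13.231849670410156), (16.230344772338867, 17.779132843017578), 38.869773864746094)
[array([0.4942, 0.2632]), array([0.5944, 0.2381]), array([0.566 , 0.1374]), array([0.4665, 0.1636])]
[array([ 0.5134, -0.2102]), array([ 0.5108, -0.21  ]), array([ 0.5081, -0.2112]), array([ 0.5055, -0.211 ]), array([ 0.5028, -0.2109]), array([ 0.5001, -0.212 ]), array([ 0.4975, -0.2132]), array([ 0.4948, -0.213 ]), array([ 0.4922, -0.2129]), array([ 0.4895, -0.2127]), array([ 0.4868, -0.2152]), array([ 0.4842, -0.215 ]), array([ 0.4816, -0.2149]), array([ 0.4789, -0.2147]), array([ 0.4763, -0.2159]), array([ 0.4736, -0.217 ]), array([ 0.471 , -0.2169]), array([ 0.4684, -0.2167]), array([ 0.4659, -0.2126])]
```

```bash
python3 -m jog '{"travel":[[0,0,0],[0,0,0],[32,-36,0],[32,-36,0],[32,-36,0]],"delta_rot":[[0,0,0.15],[0,0,0.143],[0,0,0],[0,0,0],[0,0,0]],"jaw":[0,0,0,0,0]}' 40; python3 -m jog '{"travel":[[33,-36,0],[33,-36,0],[33,-36,0],[33,-36,0],[33,-36,0]],"delta_rot":[[0,0,0],[0,0,0],[0,0,0],[0,0,0],[0,0,0]],"jaw":[0,0,0,0,0]}'
```

```text
time_s: 1.12
tcp_pos: [0.2555, -0.4176, 0.2314]
eef_rot: [3.141, -0.001, 0.001]
contact_force: [-0.3, -0.3, 0.2]
width: -0.0002
grip_force: 0.0
time_s: 1.75
tcp_pos: [0.4207, -0.2374, 0.2316]
eef_rot: [3.141, -0.0, 0.001]
contact_force: [0.5, -0.4, -0.2]
width: -0.0002
grip_force: 0.0
```

```bash
python3 -m jog '{"travel":[[32,-36,0],[32,-36,0],[0,0,55],[0,0,55],[0,0,51]],"delta_rot":[[0,0,0],[0,0,0],[0,0,0],[0,0,0],[0,0,0]],"jaw":[0,0,0,0,0]}'; python3 -m jog '{"travel":[[0,10,0],[0,10,0],[0,12,0],[1,12,0],[1,12,0]],"delta_rot":[[0,0,0],[0,0,0],[0,0,0],[0,0,0],[0,0,0]],"jaw":[0,0,0,0,0]}'; python3 -m jog '{"travel":[[2,12,0],[4,11,0],[8,9,0],[10,9,0],[10,7,0]],"delta_rot":[[0,0,0],[0,0,0],[0,0,0],[0,0,0],[0,0,0]],"jaw":[0,0,0,0,0]}'
```

```text
time_s: 2.38
tcp_pos: [0.4837, -0.1663, 0.0687]
eef_rot: [3.141, 0.001, 0.0]
contact_force: [0.5, -0.3, -0.5]
width: 0.0
grip_force: 0.0
time_s: 3.0
tcp_pos: [0.4865, -0.2237, 0.0716]
eef_rot: [3.141, -0.001, 0.003]
contact_force: [0.4, 3.0, 0.8]
width: -0.0001
grip_force: 1.0
time_s: 3.62
tcp_pos: [0.5203, -0.2711, 0.0699]
eef_rot: [-3.141, 0.0, 0.001]
contact_force: [-1.6, 2.0, -1.2]
width: -0.0004
grip_force: 1.1
```

```bash
python3 -m jog '{"travel":[[9,4,0],[7,2,0],[5,0,0],[4,0,0],[3,0,0]],"delta_rot":[[0,0,0],[0,0,0],[0,0,0],[0,0,0],[0,0,0]],"jaw":[0,0,0,0,0]}'; python3 -m jog '{"travel":[[2,0,0],[2,0,0],[2,0,0],[2,0,0],[0,0,0]],"delta_rot":[[0,0,0],[0,0,0],[0,0,0],[0,0,0],[0,0,0]],"jaw":[0,0,0,0,0]}'
```

```text
time_s: 4.25
tcp_pos: [0.5478, -0.2772, 0.0705]
eef_rot: [3.14, -0.001, -0.0]
contact_force: [-1.7, -2.4, -0.2]
width: 0.0
grip_force: 1.2
time_s: 4.88
tcp_pos: [0.5511, -0.277, 0.0704]
eef_rot: [-3.141, 0.001, 0.017]
contact_force: [-15.4, -1.6, 6.9]
width: -0.0001
grip_force: 7.6
```

```bash
python3 -m jog '{"travel":[[-20,0,0],[0,0,45],[0,0,0],[0,0,0],[0,0,0]],"delta_rot":[[0,0,0],[0,0,0],[0,0,0],[0,0,0],[0,0,0]],"jaw":[0,0,0,0,0]}' >/dev/null & wait; python3 -c "from station import env;print(env.sense()['tcp_pos'])"
```

```text
[ 0.5374009  -0.27728537  0.02752038]
```

I got a sign wrong there: +z on the tool is down. I'll check the forces before backing out.

```bash
python3 -c "
from h import *
s=env.sense();print(s['contact_force'],s['tcp_pos'],s['time_s'])
cv2.imwrite('pics/top1.png',cv2.resize(env.capture('top')[170:300,250:450],None,fx=4,fy=4))"
```

```text
[ 0.58504672 -0.56260063  0.748841  ] [ 0.5374009  -0.27728537  0.02752038] 5.5
```

View pics/top1.png

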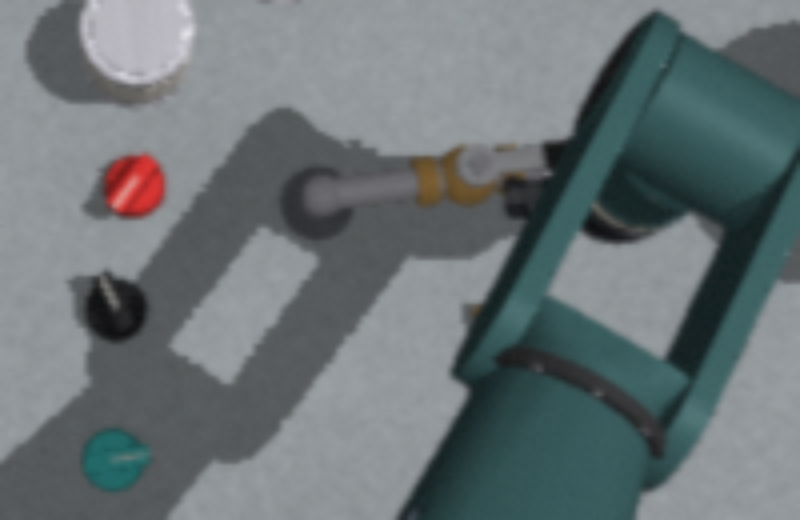

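The force is negligible and the handle at (490,165) in the crop lies in line with the pipe, so nothing was touched. I'll back out -x, then up.

```bash
python3 -m jog '{"travel":[[-15,0,0],[0,0,-55],[0,0,-60],[0,0,-58],[-16,-45,0]],"delta_rot":[[0,0,0],[0,0,0],[0,0,0],[0,0,0],[0,0,0]],"jaw":[0,0,0,0,60]}'; python3 -m jog '{"travel":[[-6,-55,0],[-8,-55,0],[-8,-55,0],[-8,-55,0],[0,-50,0]],"delta_rot":[[0,0,0],[0,0,0],[0,0,0],[0,0,0],[0,0,0]],"jaw":[60,60,60,60,60]}';python3 -m jog '{"travel":[[0,0,0],[0,0,0],[0,0,0],[0,0,0],[0,0,0]],"delta_rot":[[0,0,-0.15],[0,0,-0.15],[0,0,-0.136],[0,0,0],[0,0,0]],"jaw":[60,60,60,60,60]}'; python3 -c "
from h import *
I=env.capture('top')
cv2.imwrite('pics/top2.png',I)"
```

```text
time_s: 6.18
tcp_pos: [0.5071, -0.235, 0.206]
eef_rot: [3.133, -0.006, 0.02]
contact_force: [0.2, 1.6, 0.1]
width: 0.0172
grip_force: 0.0
time_s: 6.8
tcp_pos: [0.4735, 0.0397, 0.1988]
eef_rot: [3.141, -0.001, 0.002]
contact_force: [1.0, 1.3, -0.3]
width: 0.0597
grip_force: 0.0
time_s: 7.42
tcp_pos: [0.4745, 0.0381, 0.1984]
eef_rot: [3.068, 0.676, 0.0]
contact_force: [0.0, -0.1, 0.2]
width: 0.0605
grip_force: 0.0
```

View pics/top2.png

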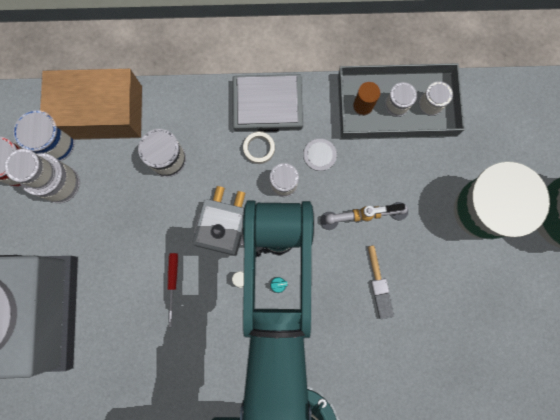

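The handle now lies along the pipe, from (369,212) to (405,209), so the stopcock is open. I'll descend on the knob and grip it.

```bash
python3 -m jog '{"travel":[[0,0,55],[0,0,55],[0,0,50],[0,0,16],[0,0,0]],"delta_rot":[[0,0,0],[0,0,0],[0,0,0],[0,0,0],[0,0,0]],"jaw":[60,60,60,60,60]}'; python3 -m jog '{"travel":[[0,0,0],[0,0,0],[0,0,0],[0,0,0],[0,0,0]],"delta_rot":[[0,0,0],[0,0,0],[0,0,0],[0,0,0],[0,0,0]],"jaw":[5,5,5,5,5]}' 60; python3 -c "from h import *; print(env.sense()['tcp_pos']);
I=env.capture('side');cv2.imwrite('pics/s3.png',cv2.resize(I[190:290,240:380],None,fx=5,fy=5))"
```

```text
time_s: 8.1
tcp_pos: [0.4746, 0.0382, 0.0221]
eef_rot: [-3.067, -0.678, 0.002]
contact_force: [0.4, 0.3, 0.7]
width: 0.0601
grip_force: 0.0
time_s: 8.72
tcp_pos: [0.4766, 0.0382, 0.0243]
eef_rot: [3.066, 0.679, 0.007]
contact_force: [-0.5, 0.1, 5.8]
width: 0.0126
grip_force: 60.7
[0.47661055 0.03823738 0.02433244]
```

View pics/s3.png

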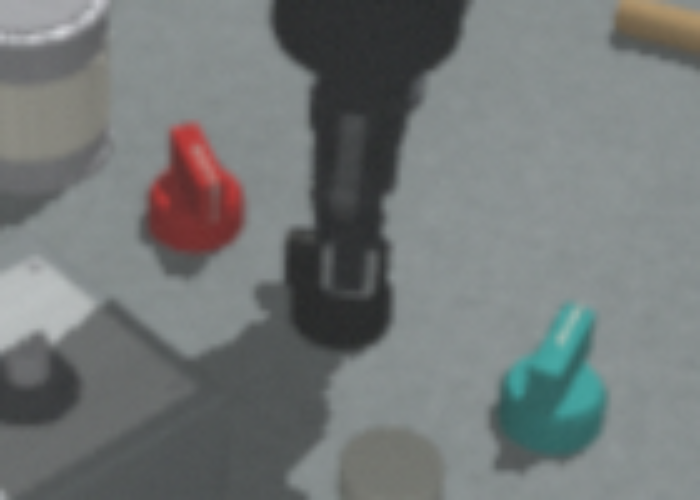

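The side crop shows the fingers holding the knob's bar squarely near (345,265), with the skirt flat on the bench.

```bash
python3 -m jog '{"travel":[[0,0,-30],[0,0,-40],[0,0,-40],[0,0,0],[0,0,0]],"delta_rot":[[0,0,0],[0,0,0],[0,0,0],[0,0,0.17],[0,0,0.17]],"jaw":[5,5,5,5,5]}'; python3 -m jog '{"travel":[[0,0,0],[0,0,0],[0,0,0],[0,-20,0],[0,-30,0]],"delta_rot":[[0,0,0.17],[0,0,0.17],[0,0,0.018],[0,0,0],[0,0,0]],"jaw":[5,5,5,5,5]}';python3 -m jog '{"travel":[[0,-40,0],[0,-40,0],[0,-30,0],[0,-9.3,0],[0,0,0]],"delta_rot":[[0,0,0],[0,0,0],[0,0,0],[0,0,0],[0,0,0]],"jaw":[5,5,5,5,5]}'; python3 -c "from h import *; 
s=env.sense();print(s['tcp_pos'],s['joint_pos'],s['contact_force'])
I=env.capture('side');cv2.imwrite('pics/s4.png',cv2.resize(I[200:320,170:330],None,fx=5,fy=5))
print(proj('side',[.519,.202,.072]),proj('side',[.519,.202,.087]))"
```

```text
time_s: 9.4
tcp_pos: [0.4749, 0.0384, 0.133]
eef_rot: [3.138, 0.142, 0.002]
contact_force: [-0.1, -0.1, -0.3]
width: 0.0125
grip_force: 59.7
time_s: 10.02
tcp_pos: [0.4878, 0.0866, 0.1322]
eef_rot: [3.114, -0.409, -0.0]
contact_force: [1.0, -0.0, -0.4]
width: 0.0127
grip_force: 59.7
time_s: 10.65
tcp_pos: [0.5185, 0.2017, 0.1319]
eef_rot: [3.114, -0.408, -0.001]
contact_force: [0.0, -0.4, -1.3]
width: 0.0125
grip_force: 59.7
[0.51852139 0.20169044 0.13194359] [ 2.69466928e-01  1.42289982e-01  1.50850573e+00 -7.02654858e-04
  1.49179442e+00  2.10078801e+00] [ 0.04037994 -0.43600758 -1.33174564]
[245.27384273 264.75012984] [244.97921679 258.92270348]
```

View pics/s4.png

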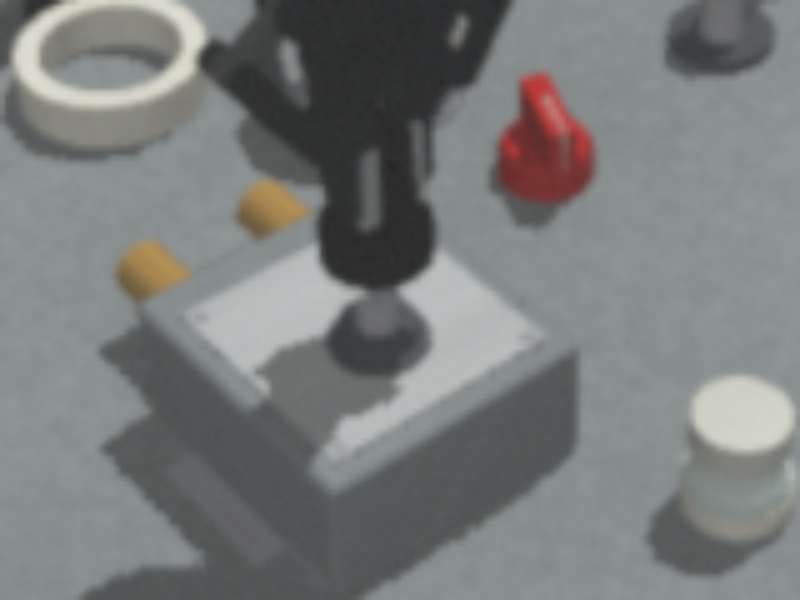

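The side crop shows the knob skirt centred at x≈377, directly over the collar at x≈379, so it is laterally aligned within about 0.5 mm. I'll make a small correction and descend until contact.

```bash
python3 -m jog '{"travel":[[1.1,0.2,0],[0,0,10],[0,0,9],[0,0,2],[0,0,0]],"delta_rot":[[0,0,0],[0,0,0],[0,0,0],[0,0,0],[0,0,0]],"jaw":[5,5,5,5,5]}'; python3 -m jog '{"travel":[[0,0,1],[0,0,1],[0,0,1],[0,0,1],[0,0,0]],"delta_rot":[[0,0,0],[0,0,0],[0,0,0],[0,0,0],[0,0,0]],"jaw":[5,5,5,5,5]}'
```

```text
time_s: 11.32
tcp_pos: [0.5195, 0.2013, 0.1108]
eef_rot: [3.114, -0.411, -0.001]
contact_force: [-1.1, 0.4, -0.9]
width: 0.0123
grip_force: 59.7
time_s: 11.95
tcp_pos: [0.5197, 0.2013, 0.1072]
eef_rot: [3.114, -0.411, -0.0]
contact_force: [-0.9, 0.2, -1.1]
width: 0.0127
grip_force: 59.7
```

```bash
python3 -m jog '{"travel":[[0,0,1],[0,0,1],[0,0,1],[0,0,1],[0,0,0]],"delta_rot":[[0,0,0],[0,0,0],[0,0,0],[0,0,0],[0,0,0]],"jaw":[5,5,5,5,5]}'; python3 -c "from station import env;print(env.sense()['ft_torque'])"
```

```text
time_s: 12.58
tcp_pos: [0.5197, 0.2013, 0.1031]
eef_rot: [3.114, -0.411, -0.0]
contact_force: [0.4, -0.3, -1.1]
width: 0.0122
grip_force: 59.7
[-0.06015904  0.05789963 -0.00013988]
```

```bash
python3 -m jog '{"travel":[[0,0,1],[0,0,1],[0,0,1],[0,0,1],[0,0,0]],"delta_rot":[[0,0,0],[0,0,0],[0,0,0],[0,0,0],[0,0,0]],"jaw":[5,5,5,5,5]}'; python3 -m jog '{"travel":[[0,0,1],[0,0,1],[0,0,1],[0,0,1],[0,0,0]],"delta_rot":[[0,0,0],[0,0,0],[0,0,0],[0,0,0],[0,0,0]],"jaw":[5,5,5,5,5]}'
```

```text
time_s: 13.2
tcp_pos: [0.5197, 0.2013, 0.0991]
eef_rot: [3.114, -0.411, -0.0]
contact_force: [0.7, -0.1, -0.3]
width: 0.0126
grip_force: 59.7
time_s: 13.82
tcp_pos: [0.5198, 0.2014, 0.0956]
eef_rot: [-3.115, 0.411, -0.0]
contact_force: [-1.3, -0.5, 1.7]
width: 0.0129
grip_force: 60.0
```

```bash
for i in 1; do python3 -m jog '{"travel":[[0,0,1],[0,0,1],[0,0,1],[0,0,1],[0,0,0]],"delta_rot":[[0,0,0],[0,0,0],[0,0,0],[0,0,0],[0,0,0]],"jaw":[5,5,5,5,5]}' 90; python3 -m jog '{"travel":[[0,0,1],[0,0,1],[0,0,1],[0,0,1],[0,0,0]],"delta_rot":[[0,0,0],[0,0,0],[0,0,0],[0,0,0],[0,0,0]],"jaw":[5,5,5,5,5]}'; done
```

```text
time_s: 14.45
tcp_pos: [0.5198, 0.2013, 0.0915]
eef_rot: [3.115, -0.411, 0.0]
contact_force: [-1.9, -0.5, 4.8]
width: 0.0118
grip_force: 92.9
time_s: 15.08
tcp_pos: [0.5199, 0.2014, 0.0894]
eef_rot: [-3.115, 0.411, -0.001]
contact_force: [-5.0, -1.5, 12.6]
width: 0.0117
grip_force: 94.2
```

```bash
python3 -m jog '{"travel":[[0,0,1],[0,0,1],[0,0,1],[0,0,0],[0,0,0]],"delta_rot":[[0,0,0],[0,0,0],[0,0,0],[0,0,0],[0,0,0]],"jaw":[5,5,5,5,5]}'; python3 -c "
from h import *
I=env.capture('side');J=env.capture('top');cv2.imwrite('pics/s5.png',np.vstack([cv2.resize(I[215:305,180:320],None,fx=4,fy=4)[:, :560],J[150:290:1,:560]]))"
```

```text
time_s: 15.7
tcp_pos: [0.52, 0.2014, 0.0893]
eef_rot: [-3.114, 0.41, -0.003]
contact_force: [-10.3, -2.9, 22.8]
width: 0.0117
grip_force: 95.7
```

View pics/s5.png

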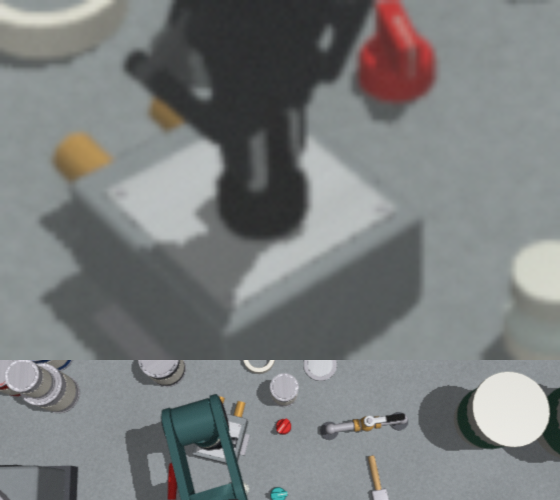

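The knob at (262,200) sits fully down on the box, hiding the shaft. The height held at 0.0893 m while the push rose from 12.6 to 22.8 N, so it is against the stop. The handle is still in line with the pipe at (385,420).

```bash
python3 -c "from station import env;print(env.hand_in())"
```

```text
the job is handed in; nothing more can be done
None
```

The job is handed in: the stopcock handle is open in line with the pipe, and the black knob is on the D-shaft, still gripped and pressed against its stop with about 23 N.

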